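# Snap the mould shut with the press-stud pliers

### The job

Close the casting mould: take the press-stud pliers from their wooden rest, bring their jaws over the open press stud on top of the mould, and squeeze just until it clicks together and stays closed, without crushing it and without pushing it with the fingers. Then let the pliers open, lift them off and lay them back flat on their rest as they were, leaving everything else alone.

Things in the scene. Friction and masses are not known exactly. Their poses are not given: they have to be found in the camera images.
- pliers_grip (a point): Press-stud pliers, loose, 150 mm long, under 0.2 kg, lying flat: steel nose, black handles squeezed sideways. This point: where to grip, midway between the handles at half their height; x towards the jaws, z up; pivot 60 mm ahead, jaw point 100 mm. Handles 16 mm tall, 58 long, 10 thick, 66 mm over their outer faces here when open. Both halves turn evenly about this centre line.
- pliers_jaw (a point): Point midway between the pliers' two round dies (9 mm wide, 35 mm apart when open), 40 mm ahead of the pivot; same axes and height as pliers_grip. The noses reach 10 mm past it, 16 mm tall, 55 mm over their outsides; the throat is free to 22 mm behind it. Shutting the jaw gap by 2 mm takes 3 mm of handle width; squeezing far carries the jaws up to 7 mm forward.
- pliers: The pliers at their pivot: origin on the underside, 8 mm below the grip and jaw points; x to the jaws. A return spring pushes each handle out with about 14 N open, 18 N nearly shut. Carry them with the fingers held at a set opening, 3 to 6 mm less than the open handles (about 61 mm), never at full grip: squeezing harder shuts the jaws.
- stud (a point): Middle of the press stud when closed, 98 mm above the table, 35 mm above the mould's flat top; x: the way the jaws point when over it, y: line of pressing. Two upright grey tabs 18 mm wide, 12 mm higher than it, each with a steel head 13 mm wide: at -y a rigid one (head's face 5.5 to 17 mm away, differs and is not measured, so the click must be felt), at +y a hinged one (face at 8 mm open, 5.5 mm home).
- flap (a joint): Lean of the hinged tab (rad): 0 open, 0.085 home; hinge 30 mm below the stud. It resists with up to about 11 N at the stud, snaps over past about 0.045 and then stays home by itself; let go earlier it springs open. Squeezing on after the click meets hard resistance: above 20 N between jaws and stud the stud is crushed.
- mould: Two-part casting mould, fixed: pale plaster halves 150 x 135 mm, top at 63 mm, on a plywood board 180 x 150 x 13 mm; origin mid-underside, the stud 50 mm from it towards its -x. A low spout (14 mm radius, 70 mm above the table) stands on the seam 75 mm behind the stud.
- rest_top (a point): Wooden rest of the pliers, fixed, 40 mm tall: the place on its top where the pliers' pivot lies (within 6 mm at the start); x the way the jaws point. Its front part is 64 mm wide and runs from 30 mm behind to 45 mm ahead of this point; behind it a 22 mm wide spine runs to 84 mm behind, leaving fingers room beside the handles.
- red_cup: Bystander: red plastic cup, 80 mm wide, 85 mm tall; origin on its underside.
- water_bottle: Bystander: clear bottle, 64 mm wide, 190 mm tall; origin on its underside.
- latex_jar: Bystander: white jar, 48 mm wide, 60 mm tall, standing between mould and rest; origin on its underside.
- white_cup: Bystander: white plastic cup, 72 mm wide, 90 mm tall; origin on its underside.
- plaster_bowl: Bystander: blue mixing bowl, 120 mm wide, 55 mm tall; origin on its underside.
- modelling_brush: Bystander: brush lying on the table; origin on its underside.
- sponge_puck: Bystander: round yellow make-up sponge block, 60 mm wide, 25 mm tall; origin on its underside.
There are look-alikes about, which are no part of the job. Of the things that look like the pliers, the middle-sized one is meant.

How it is judged:
On the way, in this order (a step that is already met when the one before it is completed fails the run):
1. the pliers are lifted off their rest (height (world z) of pliers above 0.065 m), for 0.2 s.
2. the open jaws stand around the open stud, their middle within 8 mm of it along the pliers, 10 mm sideways and 6 mm in height (x of pliers_jaw in the frame of stud between -0.008 and 0.008 m and z of pliers_jaw in the frame of stud between -0.006 and 0.006 m and y of pliers_jaw in the frame of stud between -0.01 and 0.01 m and value of joint flap below 0.035 rad), for 0.1 s.
3. the stud has clicked home under the pliers (jaws within 12 mm along, 8 mm in height) (value of joint flap above 0.07 rad and x of pliers_jaw in the frame of stud between -0.012 and 0.012 m and z of pliers_jaw in the frame of stud between -0.008 and 0.008 m), for 0.1 s.
At the end, for the whole second after the job is handed in: the hinged tab is home (joint above 0.07 rad) and stays so; the pliers lie still and flat (within 0.12 rad) on the top of their rest, pivot within 25 mm of its place and pointing along the rest within 0.35 rad; nothing is held (value of joint flap above 0.07 rad and horizontal distance between pliers and rest_top below 0.025 m and height (world z) of pliers between 0.036 and 0.046 m and angle between pliers's own z axis and vertical below 0.12 rad and angle between the x axis of pliers and the x axis of rest_top, either way round below 0.35 rad and linear speed of pliers below 0.02 m/s); the robot touches nothing.
It fails at once if the stud is crushed: more than 20 N between the pliers and the mould or its hinged tab (contact force between pliers and mould above 20 N).
It fails at once if the fingers or arm push on the mould or its hinged tab (more than 3 N) (contact force between any of the fingers, the arm and mould above 3 N).
It fails at once if a bystander is moved by more than 30 mm (distance of any of red_cup, water_bottle, latex_jar, white_cup, plaster_bowl, modelling_brush, sponge_puck from where it was at the start of the episode above 0.03 m).
It also fails if it takes over 67 s, if anything falls off the work surface, if the arm or the gripper's body presses on something with over 40 N, if the wrist force passes 120 N, or if a joint passes its speed limit or range.

### The arm

A 6-joint arm with a two-finger parallel gripper is mounted at the origin on the work surface. World frame = base frame: x ahead of the robot, y to its left, z up, the work surface at z = 0. Lengths are in m, angles in rad, forces in N, time in s.
With the tool pointing down it reaches from about 0.425 to 0.95 m from the base axis. Payload 3.5 kg.
Tool frame: the origin (TCP) lies on the centre line of the jaws, within the pads' length; the fingertips stand 14 mm ahead of it and the grasp point (between the pads) lies 5 mm behind it (tips_ahead is the distance from the TCP to the fingertips, in m); y points along the fingers, z is the direction in which the jaws open and shut, and the axes are right-handed (so a half turn about y gives the same grasp; the last joint's range is limited). The gripper opens to 85 mm and grips with 20 to 120 N. Pads are 22 mm wide; open, the fingers measure 114 mm over their backs; the gripper's body (76 mm by 85 mm) begins 54 mm behind the grasp point. The pads swing forward as they close: fully open they stand 13 mm farther back than shut.
Start: joints at [0.979, 0.286, 1.577, -0, 1.279, -0.15], TCP at [0.289, 0.61, 0.245] pointing down, gripper open.
Joint ranges: [-2.77, 2.77], [-0.9, 2.22], [0.21, 2.48], [-1.53, 4.67], [0.24, 2.81], [-2.84, 2.84]. Speed limits (rad/s): [2.79, 2.79, 3.14, 3.14, 3.14, 3.14].

### API

Orientations are given as a unit quaternion [x, y, z, w].
In Python, from plant import get_state, read_camera, sign_off, tips_ahead gives the robot as it stands.
- The arm moves only by the tool send_rows, never from a script. Its argument "plan" is a list of rows, each a list of 2 entries, a list of its own where there are three numbers: the shift along the tool's x, y, z in units of 12 cm (1.0 is 12 cm), then the turn, a rotation vector about the tool's x, y, z in units of 360 degrees (1.0 is 360 degrees). In form: [[[tx, ty, tz], [rx, ry, rz]], ...]. A call has 1 to 12 rows; each row shifts and turns the commanded pose from where the row before left it, along the tool's axes as they then stand; what a row does not reach is not made up. A row lasts 1/10 s, in which the tool goes at most 50 mm and 8.59 degrees, less where a joint would pass 70% of its speed; a pose out of reach is approached as far as the arm can. A call with a number of a shift or a turn outside -1 to 1 is refused whole. A call with a gripper value outside its range is refused whole. "gripper" is the closure, from 0 (fully open) to 1 (shut), set as the call begins (left out, the last holds). The fingers move at their own pace and stop on an object; "grip_force" is the grip in N (left out, the last holds). Time passes only in rows, so rows that do not move let the fingers close. It gives the time, the measured TCP pose, the force and the opening at its end, in the units of the state.
- get_state(): the state, without advancing time (a new reading comes with each control period).
- read_camera(name): name is "scene" or "top" or "wrist"; returns a dict with "img" (384x512x3 uint8, blue, green, red), "fx", "fy", "cx", "cy" (pixels), "world_from_camera" (4x4, takes a point from camera to world coordinates); the wrist camera has in their place "mount" (4x4, takes a point from camera to tool coordinates, whose origin is the TCP and whose axes are the tool frame's). Camera axes: x right, y down, z forward; pixel columns grow to the right and rows downward; lengths in m; the calibration is good to about 2 mm. A picture is of the moment at which its call begins: read the wrist's pose just before it. There is no depth.
- sign_off(): hands the job in, once; it reports no verdict.
The state is a dict: "time": time; "qpos": joint angles; "dq": joint speeds; "joint_efforts": joint torques, N m; "eef_pos": TCP position; "tcp_rot": TCP orientation; "contact_force": force on the tool from outside, world axes, zero at the start; "wrist_torque": the same for the moment, N m; "opening": opening from 0.0 (shut) to 1.0 (fully open).
Only numpy, scipy, OpenCV 4.12 (cv2) and the standard library are available. Lean on these libraries where they do the work, as an engineer would, in place of code of your own. Each camera call takes 0.05 s, during which the arm holds its last target. There are 200 camera calls.

## Working session

There is one attempt and no reset: what is moved stays moved. The work goes in short steps, Python scripts to look and compute and a tool call to move; the robot and the scene stay as the last step left them, time stands still between calls to the robot, and variables do not carry over. Pictures are saved under pics/ and viewed, about 8 in all and at most 12, crops included, and the job is handed in when it is done.

Besides the shell and the picture viewer there is one more tool, called after "Request:" as name(argument=value, ...), one argument or row to a line, values as JSON. send_rows: Moves the arm, as the interface text tells. Its arguments: {"type":"object","properties":{"plan":{"type":"array"},"gripper":{"type":"number"},"grip_force":{"type":"number"}},"required":["plan"]}

```bash
ls; mkdir -p pics; python3 - <<'E'
from plant import *
import cv2, numpy as np
print(get_state(), tips_ahead)
for n in ["scene","top"]:
    c=read_camera(n); cv2.imwrite(f"pics/{n}0.png",c["img"]); np.savez(f"{n}.npz",**c)
    print(n,c["fx"],c["fy"],c["cx"],c["cy"],np.round(c["world_from_camera"],4).tolist())
c=read_camera("wrist"); print(c["fx"],c["cx"],c["cy"],np.round(c["mount"],4).tolist())
a=cv2.imread("pics/top0.png");cv2.imwrite("pics/top0b.png",cv2.resize(a,(800,600),interpolation=cv2.INTER_CUBIC))
E
```

```text
pics
{'time': 0.0, 'qpos': array([ 9.78964014e-01,  2.87177839e-01,  1.57816152e+00,  6.32931301e-06,
        1.27860583e+00, -1.49977991e-01]), 'dq': array([ 0.00070653,  0.0001114 ,  0.00036259,  0.00186532, -0.0003854 ,
       -0.00080511]), 'joint_efforts': array([ 1.98046888e-03, -4.05967534e+01, -2.92634833e+01, -2.56786456e-05,
        5.81140484e-03, -1.06807909e-05]), 'eef_pos': array([0.28825033, 0.60967322, 0.24394741]), 'tcp_rot': array([ 0.69069413, -0.15525537,  0.15464843, -0.68914531]), 'contact_force': array([ 1.0986014 ,  0.3849209 , -0.09562121]), 'wrist_torque': array([ 0.02036473, -0.00156171,  0.0384395 ]), 'opening': 0.9998742564399886} 0.014
scene 374.50761550372795 374.50761550372795 256.4139314556715 197.31413707258895 [[0.855, 0.3161, -0.4112, 1.0778], [0.5185, -0.5425, 0.6609, -0.8555], [-0.0142, -0.7783, -0.6277, 0.8932], [0.0, 0.0, 0.0, 1.0]]
top 418.4961603057018 418.4961603057018 252.0043113141468 199.52021273540257 [[-0.0042, -0.9939, 0.1103, 0.4098], [-0.9999, 0.0053, 0.0094, -0.0067], [-0.01, -0.1102, -0.9939, 1.3301], [0.0, 0.0, 0.0, 1.0]]
342.992233713792 252.63466399091365 195.8079563439348 [[-0.0002, 0.9575, 0.2884, -0.072], [0.0, -0.2884, 0.9575, -0.1286], [1.0, 0.0002, 0.0001, -0.0005], [0.0, 0.0, 0.0, 1.0]]
```

View pics/top0b.png

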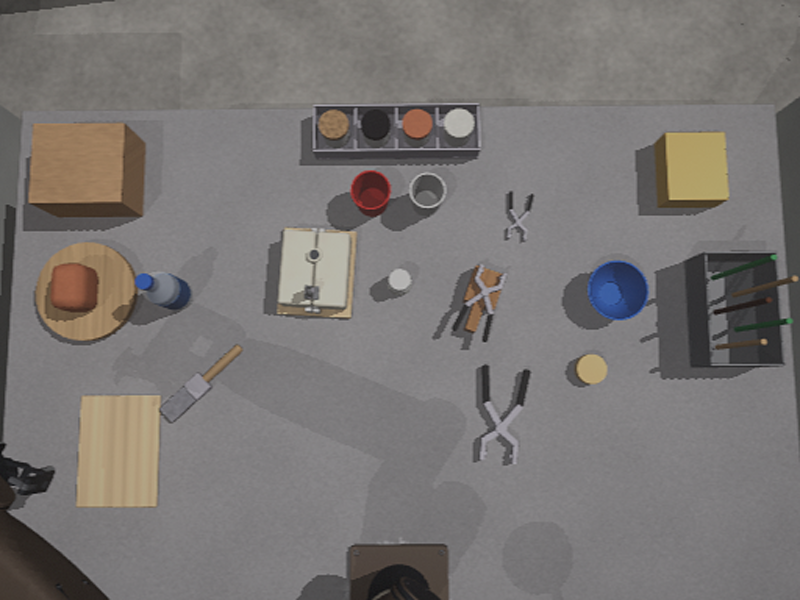

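View pics/scene0.png

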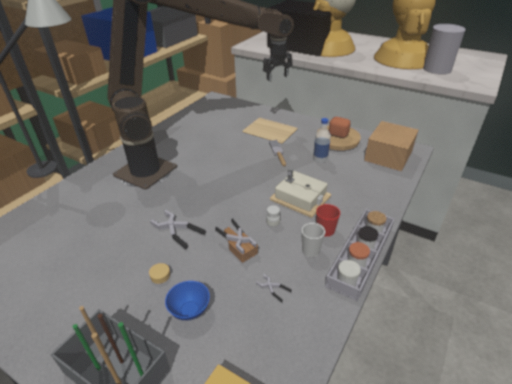

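```bash
python3 - <<'E'
import cv2, numpy as np
a=cv2.imread("pics/top0.png")
f=lambda x,y,w,h,s:cv2.resize(a[y:y+h,x:x+w],None,fx=s,fy=s,interpolation=cv2.INTER_CUBIC)
m=f(170,138,66,74,6); p=f(280,160,66,74,6)
cv2.imwrite("pics/crop1.png",np.hstack([m,p]))
E
```

```text
(no output)
```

View pics/crop1.png

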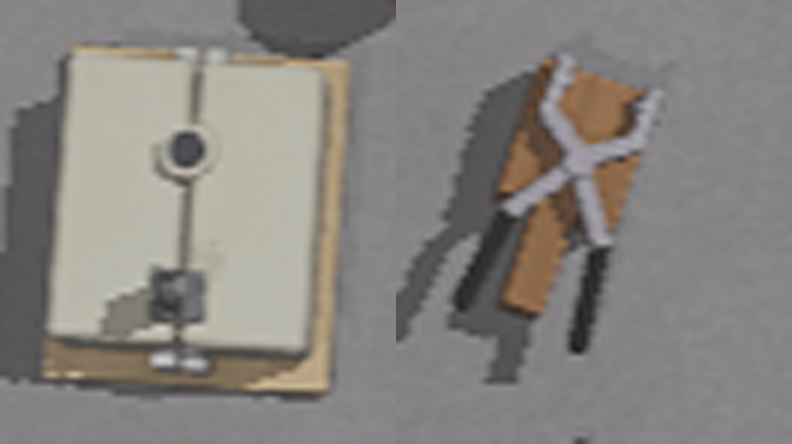

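```bash
cat > h.py <<'E'
import numpy as np, cv2
from scipy.spatial.transform import Rotation as R
from plant import *
def ray(c,T,uv,z):
    d=T[:3,:3]@np.array([(uv[0]-c["cx"])/c["fx"],(uv[1]-c["cy"])/c["fy"],1.]); o=T[:3,3]
    return o+d*(z-o[2])/d[2]
def proj(c,T,p):
    q=np.linalg.inv(T)@np.append(p,1); return np.array([c["fx"]*q[0]/q[2]+c["cx"],c["fy"]*q[1]/q[2]+c["cy"]])
def toolT(s):
    T=np.eye(4);T[:3,:3]=R.from_quat(s["tcp_rot"]).as_matrix();T[:3,3]=s["eef_pos"];return T
def wrist(fn=None):
    s=get_state();c=read_camera("wrist")
    if fn: cv2.imwrite(fn,c["img"])
    return c,toolT(s)@c["mount"],s
def go(p,x):   # target TCP p, pliers direction x (horizontal): tool y down, z = across
    """print shift in tool units, remaining rotvec in turns"""
    s=get_state();T=toolT(s);x=np.append(x,0)/np.linalg.norm(x);y=np.array([0,0,-1.])
    best=None
    for sg in(1,-1):
        X=sg*x;Rm=np.stack([X,y,np.cross(X,y)],1)
        rv=R.from_matrix(T[:3,:3].T@Rm).as_rotvec()
        if best is None or np.linalg.norm(rv)<np.linalg.norm(best):best=rv
    print("shift/0.12",np.round(T[:3,:3].T@(p-T[:3,3])/.12,3),"rot/2pi",np.round(best/2/np.pi,4), "world",np.round(p-T[:3,3],4))
E
python3 - <<'E'
from h import *
c=dict(np.load("top.npz"));T=c["world_from_camera"]
g=lambda u,v,z:ray(c,T,(u,v),z)
piv=g(309.8,186.7,.048);he=g(300.9,214.5,.048);jt=g(315.7,172.7,.048)
d=(jt-he)[:2];d/=np.linalg.norm(d)
print("pivot",piv,he,jt,"len",np.linalg.norm(jt-he),"yaw",np.degrees(np.arctan2(d[1],d[0])))
st=g(199.5,187.5,.110);sp=g(201.2,163,.07);e=(sp-st)[:2]
print("stud",st,sp,np.linalg.norm(e),np.degrees(np.arctan2(e[1],e[0])))
# mould top corners
cr=[g(170+u/6,138+v/6,.063) for u,v in((75,55),(325,70),(308,352),(50,335))]
print(np.round(cr,3),np.mean(cr,0))
print(toolT(get_state()))
grip=piv[:2]-.06*d
go(np.append(grip-.0*d,.20),d)
go(np.append(grip-.0*d,.20),-d)
E
```

```text
pivot [ 0.59090608 -0.17318363  0.048     ] [ 0.50499811 -0.14425416  0.048     ] [ 0.6346108  -0.19229903  0.048     ] len 0.13823081871391996 yaw -20.33875434452593
stud [0.58159953 0.15947639 0.11      ] [0.66295238 0.16043764 0.07      ] 0.08135852738449814 0.6769696872088597
[[0.715 0.22  0.063]
 [0.706 0.091 0.063]
 [0.56  0.099 0.063]
 [0.569 0.23  0.063]] [0.63723133 0.15996094 0.063     ]
[[ 9.03997599e-01 -1.08016511e-03  4.27536168e-01  2.88290339e-01]
 [-4.27537421e-01 -1.56320549e-03  9.03996300e-01  6.09798256e-01]
 [-3.08138377e-04 -9.99998195e-01 -1.87494501e-03  2.44211003e-01]
 [ 0.00000000e+00  0.00000000e+00  0.00000000e+00  1.00000000e+00]]
shift/0.12 [ 4.571  0.376 -4.863] rot/2pi [ 0.0003 -0.0138 -0.0001] world [ 0.2464 -0.7621 -0.0442]
shift/0.12 [ 4.571  0.376 -4.863] rot/2pi [ 0.0003 -0.0138 -0.0001] world [ 0.2464 -0.7621 -0.0442]
```

Request:
send_rows(
  plan=[
    [[0.2286,0,-0.243],[0,0,0]],
    [[0.2286,0,-0.243],[0,0,0]],
    [[0.2286,0,-0.243],[0,0,0]],
    [[0.2286,0,-0.243],[0,0,0]],
    [[0.2286,0,-0.243],[0,0,0]],
    [[0.2286,0,-0.243],[0,0,0]],
    [[0.2286,0,-0.243],[0,0,0]],
    [[0.2286,0,-0.243],[0,0,0]],
    [[0.2286,0,-0.243],[0,0,0]],
    [[0.2286,0,-0.243],[0,0,0]],
    [[0.2286,0,-0.243],[0,0,0]],
    [[0.2286,0,-0.243],[0,0,0]],
  ],
  gripper=0,
  grip_force=30,
)

```text
time: 1.35
eef_pos: [0.4365, 0.1516, 0.2452]
tcp_rot: [-0.69, 0.155, -0.155, 0.69]
contact_force: [0.7, 0.1, 1.2]
opening: 0.997
```

Request:
send_rows(
  plan=[
    [[0.2286,0,-0.243],[0,0,0]],
    [[0.2286,0,-0.243],[0,0,0]],
    [[0.2286,0,-0.243],[0,0,0]],
    [[0.2286,0,-0.243],[0,0,0]],
    [[0.2286,0,-0.243],[0,0,0]],
    [[0.2286,0,-0.243],[0,0,0]],
    [[0.2286,0,-0.243],[0,0,0]],
    [[0.2286,0,-0.243],[0,0,0]],
    [[0,0,0],[0,-0.0138,0]],
    [[0,0,0],[0,0,0]],
    [[0,0,0],[0,0,0]],
  ],
)

```text
time: 2.45
eef_pos: [0.5348, -0.1513, 0.2449]
tcp_rot: [-0.696, 0.126, -0.125, 0.696]
contact_force: [-0.5, 0.5, 0.3]
opening: 0.997
```

```bash
python3 - <<'E'
from h import *
c,T,s=wrist("pics/w1.png"); print(s["eef_pos"],s["time"],s["opening"]); np.savez("w1.npz",T=T,fx=c["fx"],fy=c["fy"],cx=c["cx"],cy=c["cy"])
E
```

```text
[ 0.53484714 -0.15126346  0.2448759 ] 2.45 0.9966946560342819
```

View pics/w1.png

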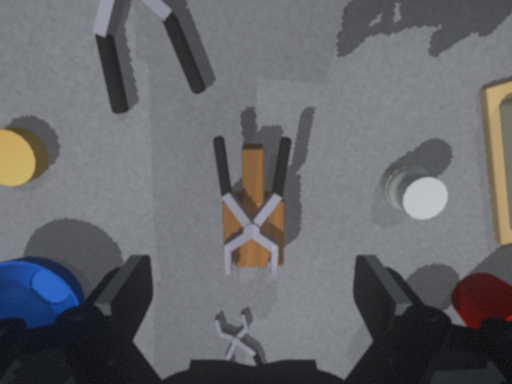

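```bash
python3 - <<'E'
from h import *
c=dict(np.load("w1.npz"));T=c["T"]
g=lambda u,v,z:ray(c,T,(u,v),z)
piv=g(252,230,.056);h=(g(220,140,.056)+g(286,140,.056))/2;j=(g(228,270,.056)+g(276,270,.056))/2
d=(j-h)[:2];print(piv,h,j,np.linalg.norm(d),np.linalg.norm(g(220,140,.056)-g(286,140,.056)));d/=np.linalg.norm(d)
r0=g(252.5,146,.04);r1=g(253,266,.04);e=(r1-r0)[:2]
print("rest",r0,r1,np.linalg.norm(e),np.degrees(np.arctan2(e[1],e[0])),"pl",np.degrees(np.arctan2(d[1],d[0])))
rt=r0[:2]+e/np.linalg.norm(e)*.084; print("rest_top",rt)
grip=(h[:2]+29*d/1000); print(grip,piv[:2]-.06*d, j[:2]-.11*d)
go(np.append(piv[:2]-.06*d,.043),d)
E
```

```text
[ 0.58965932 -0.17293212  0.056     ] [ 0.50633922 -0.14086698  0.056     ] [ 0.63135547 -0.1884855   0.056     ] 0.13377812649840787 0.06082773850205405
rest [ 0.51358673 -0.14406207  0.04      ] [ 0.63547646 -0.18889504  0.04      ] 0.1298734122321525 -20.1943200094483 pl -20.851771377461482
rest_top [ 0.59242302 -0.1730593 ]
[ 0.53343984 -0.15118957] [ 0.53358906 -0.15157503] [ 0.52855998 -0.14933084]
shift/0.12 [-0.007  1.684 -0.009] rot/2pi [-0.      0.0013 -0.0001] world [-0.0013 -0.0006 -0.202 ]
```

Request:
send_rows(
  plan=[
    [[-0.007,0.3,-0.009],[0,0.0013,0]],
    [[0,0.3,0],[0,0,0]],
    [[0,0.3,0],[0,0,0]],
    [[0,0.3,0],[0,0,0]],
    [[0,0.22,0],[0,0,0]],
    [[0,0.15,0],[0,0,0]],
    [[0,0.15,0],[0,0,0]],
    [[0,0,0],[0,0,0]],
    [[0,0,0],[0,0,0]],
  ],
)

```text
time: 3.4
eef_pos: [0.534, -0.1516, 0.0392]
tcp_rot: [-0.695, 0.128, -0.127, 0.696]
contact_force: [-0.5, 0.2, -0.5]
opening: 1.0
```

Request:
send_rows(
  plan=[
    [[0,0,0],[0,0,0]],
    [[0,0,0],[0,0,0]],
    [[0,0,0],[0,0,0]],
    [[0,0,0],[0,0,0]],
    [[0,0,0],[0,0,0]],
    [[0,0,0],[0,0,0]],
  ],
  gripper=0.22,
  grip_force=30,
)

```text
time: 4.0
eef_pos: [0.5347, -0.1525, 0.0395]
tcp_rot: [0.696, -0.127, 0.128, -0.695]
contact_force: [1.6, 1.0, 1.5]
opening: 0.783
```

Request:
send_rows(
  plan=[
    [[0,0,0],[0,0,0]],
    [[0,0,0],[0,0,0]],
    [[0,0,0],[0,0,0]],
    [[0,0,0],[0,0,0]],
    [[0,0,0],[0,0,0]],
    [[0,0,0],[0,0,0]],
  ],
  gripper=0.28,
)

```text
time: 4.6
eef_pos: [0.5342, -0.1525, 0.039]
tcp_rot: [0.696, -0.128, 0.128, -0.695]
contact_force: [0.4, 1.1, 1.5]
opening: 0.725
```

```bash
python3 - <<'E'
from h import *
c,T,s=wrist("pics/w2.png"); print(s["eef_pos"],s["time"],s["opening"])
E
```

```text
[ 0.53417594 -0.15248559  0.03903953] 4.6 0.7250955648489454
```

View pics/w2.png

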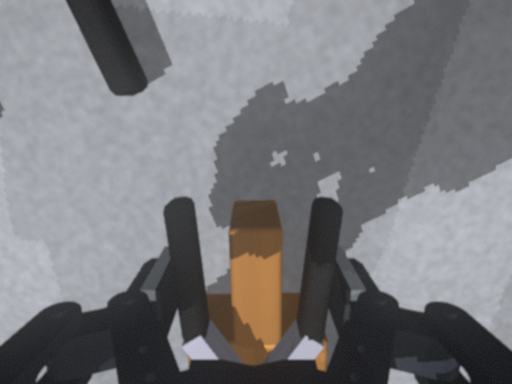

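Request:
send_rows(
  plan=[
    [[0,-0.05,0],[0,0,0]],
    [[0,-0.1,0],[0,0,0]],
    [[0,-0.15,0],[0,0,0]],
    [[0,-0.2,0],[0,0,0]],
    [[0,-0.2,0],[0,0,0]],
    [[0,-0.2,0],[0,0,0]],
    [[0,-0.2,0],[0,0,0]],
    [[0,-0.2,0],[0,0,0]],
    [[0,-0.15,0],[0,0,0]],
    [[0,-0.1,0],[0,0,0]],
    [[0,0,0],[0,0,0]],
  ],
)

```text
time: 5.75
eef_pos: [0.5345, -0.1526, 0.2271]
tcp_rot: [0.696, -0.127, 0.129, -0.695]
contact_force: [0.6, 0.8, -0.7]
opening: 0.723
```

```bash
python3 - <<'E'
from h import *
c,T,s=wrist("pics/w3.png"); print(s["eef_pos"],s["time"],s["opening"])
sc=read_camera("scene")["img"]; np.save("sc3.npy",sc)
a=cv2.resize(sc[90:290,170:370],(384,384),interpolation=cv2.INTER_CUBIC)
cv2.imwrite("pics/c3.png",np.hstack([cv2.resize(c["img"],(416,384))[:, :],a]))
# stud mapping from top camera: TCP target above with mould yaw -3.5deg, grip 100mm behind
d=np.array([np.cos(np.radians(-3.5)),np.sin(np.radians(-3.5))])
st=np.array([.637,.160])-.05*d; print("stud est",st)
go(np.append(st-.155*d,.2),d)
E
```

```text
[ 0.53454017 -0.15260452  0.22705453] 5.75 0.7227640993023541
stud est [0.58709326 0.16305243]
shift/0.12 [-1.748  0.204  2.229] rot/2pi [-0.     -0.0481 -0.0002] world [-0.101   0.3246 -0.0242]
```

View pics/c3.png

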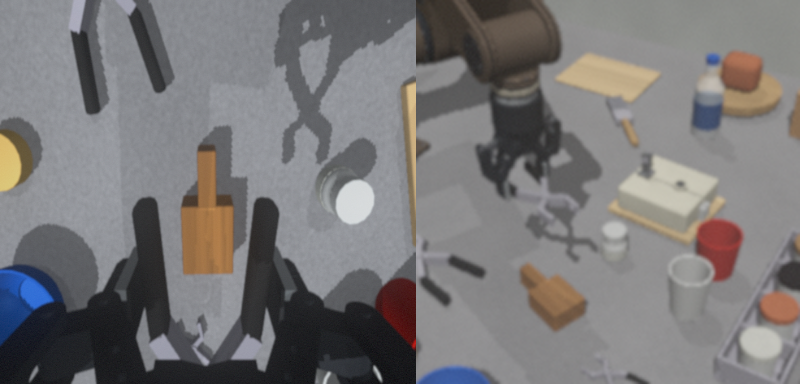

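Request:
send_rows(
  plan=[
    [[-0.024,0,0.12],[0,0,0]],
    [[-0.05,0,0.25],[0,0,0]],
    [[-0.061,0,0.3],[0,0,0]],
    [[-0.061,0,0.3],[0,0,0]],
    [[-0.061,0,0.3],[0,0,0]],
    [[-0.061,0,0.3],[0,0,0]],
    [[-0.061,0,0.3],[0,0,0]],
    [[-0.061,0,0.3],[0,0,0]],
    [[-0.056,0,0.28],[0,0,0]],
    [[-0.033,0,0.163],[0,0,0]],
    [[0,0,0],[0,0,0]],
  ],
)

```text
time: 6.95
eef_pos: [0.5849, 0.1667, 0.2231]
tcp_rot: [-0.696, 0.127, -0.125, 0.696]
contact_force: [0.1, 0.1, -1.3]
opening: 0.723
```

Request:
send_rows(
  plan=[
    [[0,0,0],[0,-0.012,0]],
    [[0,0,0],[0,-0.012,0]],
    [[0,0,0],[0,-0.012,0]],
    [[0,0,0],[0,-0.0121,0]],
    [[0,0,0],[0,0,0]],
    [[0,0,0],[0,0,0]],
  ],
)

```text
time: 7.55
eef_pos: [0.5856, 0.1631, 0.2241]
tcp_rot: [0.707, -0.023, 0.022, -0.707]
contact_force: [0.0, -0.4, -1.1]
opening: 0.722
```

```bash
python3 - <<'E'
from h import *
c,T,s=wrist("pics/w4.png"); print(s["eef_pos"],s["time"],s["opening"]); np.savez("w4.npz",T=T,fx=c["fx"],fy=c["fy"],cx=c["cx"],cy=c["cy"])
a=c["img"]; cv2.imwrite("pics/w4b.png",cv2.resize(a[90:330,100:420],(800,600),interpolation=cv2.INTER_CUBIC))
E
```

```text
[0.5855585  0.16308687 0.2240983 ] 7.55 0.7219174409969099
```

View pics/w4b.png

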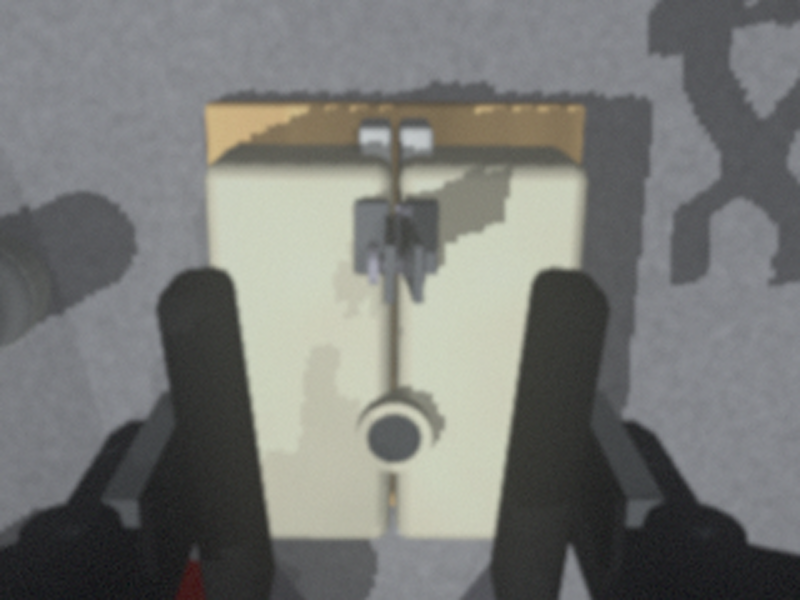

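```bash
python3 - <<'E'
from h import *
c=dict(np.load("w4.npz"));T=c["T"]
g=lambda u,v,z:ray(c,T,(100+u/2.5,90+v/2.5),z)
# seam at mould front & back edge z=.063, spout centre z=.07, board front corners z=.013
a=g(394,163,.063);b=g(392,537,.063);sp=g(394,438,.07)
print("front",a,"back",b,np.linalg.norm(a-b),"spout",sp, "yaw",np.degrees(np.arctan2((b-a)[1],(b-a)[0])))
b1=g(206,103,.013);b2=g(584,103,.013);print(b1,b2,np.linalg.norm(b1-b2),np.degrees(np.arctan2(*(b2-b1)[:2])))
c1=g(208,167,.063);c2=g(584,167,.063);print(c1,c2,np.linalg.norm(c1-c2),np.degrees(np.arctan2(*(c2-c1)[:2])))
im=cv2.imread("pics/w4.png")
k=im[160:220,225:295];cv2.imwrite("pics/w4c.png",cv2.resize(k,None,fx=10,fy=10,interpolation=cv2.INTER_CUBIC))
E
```

```text
front [0.56436953 0.16763034 0.063     ] back [0.71107791 0.15823176 0.063     ] 0.1470091219414257 spout [0.66457157 0.16165054 0.07      ] yaw -3.665531372995993
[0.54486996 0.0956936  0.013     ] [0.55415612 0.24342632 0.013     ] 0.14802428617701402 3.5967573902036922
[0.56176351 0.10420541 0.063     ] [0.56980737 0.23224323 0.063     ] 0.12829024964564129 3.594831456646532
```

View pics/w4c.png

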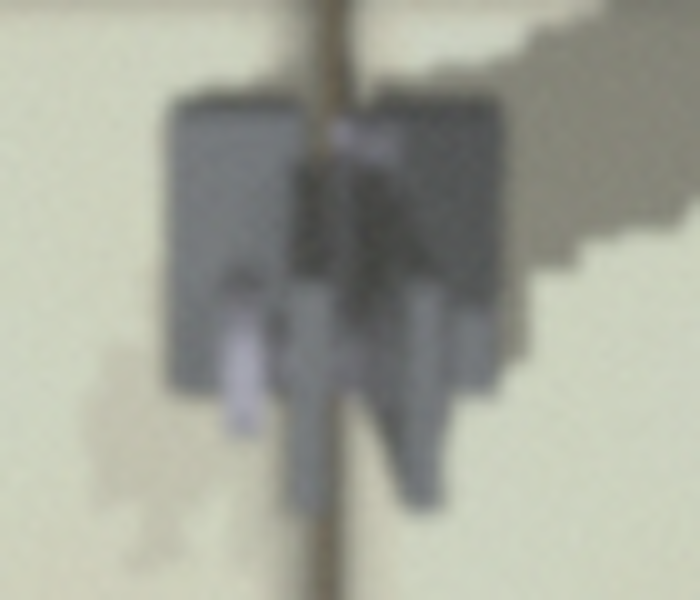

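```bash
python3 - <<'E'
from h import *
c=dict(np.load("w4.npz"));T=c["T"]
S=np.array([.5895,.1662]);t=np.radians(-3.62);dx=np.array([np.cos(t),np.sin(t)]);dy=np.array([-dx[1],dx[0]])
def f(u,v,z):
    p=ray(c,T,(225+u/10,160+v/10),z)[:2]-S; return np.round([p@dx*1000,p@dy*1000],1)
for n,u,v,z in[("Ltab L top",285,400,.11),("Ltab R",335,400,.11),("L near",310,280,.11),("L far",310,515,.11),("Rtab L",405,400,.11),("Rtab R",445,400,.11),("R near",425,280,.11),("R far",425,515,.11),("Lhead face",218,370,.1045),("Lhead face98",218,370,.098),("Lhead near",240,310,.1045),("Lhead far",240,435,.1045),("Rthing",495,330,.1045),("Rthing",495,390,.098),("base L",170,240,.063),("base R",500,240,.063),("base near",400,100,.063),("seam",330,50,.063),("seam",330,590,.063)]:
    print(n,f(u,v,z))
go(np.append(S-.099*dx,.16),dx)
E
```

```text
Ltab L top [ 0.1 -3.7]
Ltab R [ 0.1 -0. ]
L near [-9.1 -1.9]
L far [ 9.1 -1.8]
Rtab L [0.1 5.2]
Rtab R [0.1 8.2]
R near [-9.1  6.5]
R far [9.1 6.8]
Lhead face [-0.5 -8.8]
Lhead face98 [ 1.4 -8.9]
Lhead near [-5.3 -7.1]
Lhead far [ 4.6 -7.1]
Rthing [-3.7 12.1]
Rthing [ 3.  12.6]
base L [  0.2 -13.7]
base R [ 0.2 15.1]
base near [-12.3   6.3]
seam [-16.7   0.2]
seam [32.7  0.5]
shift/0.12 [-0.794  0.537  0.028] rot/2pi [ 0.      0.0001 -0.0002] world [-0.095   0.0093 -0.0643]
```

Request:
send_rows(
  plan=[
    [[-0.08,0.05,0.0015],[0,0.0001,0]],
    [[-0.18,0.12,0.004],[0,0,0]],
    [[-0.2,0.13,0.004],[0,0,0]],
    [[-0.18,0.12,0.003],[0,0,0]],
    [[-0.12,0.08,0.003],[0,0,0]],
    [[-0.06,0.037,0],[0,0,0]],
    [[0,0,0],[0,0,0]],
    [[0,0,0],[0,0,0]],
  ],
)

```text
time: 8.4
eef_pos: [0.4887, 0.1713, 0.1612]
tcp_rot: [-0.707, 0.021, -0.023, 0.707]
contact_force: [0.5, -0.1, -1.5]
opening: 0.724
```

```bash
python3 - <<'E'
from h import *
c,T,s=wrist("pics/w5.png"); print(s["eef_pos"],s["time"],s["opening"],s["contact_force"],s["wrist_torque"])
S=np.array([.5895,.1662]);t=np.radians(-3.62);dx=np.array([np.cos(t),np.sin(t)]);dy=np.array([-dx[1],dx[0]])
go(np.append(S-.102*dx-.0015*dy,.091),dx)
cv2.imwrite("pics/s5.png",read_camera("scene")["img"])
E
```

```text
[0.48870056 0.17127997 0.16121334] 8.4 0.7239436493577969 [ 0.45345689 -0.08529375 -1.46277001] [ 0.03539535  0.05891532 -0.00401311]
shift/0.12 [-0.014  0.587 -0.002] rot/2pi [-0.0001  0.0002  0.0004] world [-0.0015 -0.0001 -0.0705]
```

Request:
send_rows(
  plan=[
    [[0,0,0],[0,0,0]],
    [[0,0,0],[0,0,0]],
    [[0,0,0],[0,0,0]],
    [[0,0,0],[0,0,0]],
    [[0,0,0],[0,0,0]],
  ],
  gripper=0.4,
)

```text
time: 9.0
eef_pos: [0.488, 0.1713, 0.1605]
tcp_rot: [0.707, -0.022, 0.022, -0.707]
contact_force: [0.2, -0.4, -0.8]
opening: 0.606
```

Request:
send_rows(
  plan=[
    [[0,0,0],[0,0,0]],
    [[0,0,0],[0,0,0]],
    [[0,0,0],[0,0,0]],
    [[0,0,0],[0,0,0]],
    [[0,0,0],[0,0,0]],
  ],
  gripper=0.54,
)

```text
time: 9.5
eef_pos: [0.488, 0.1713, 0.1605]
tcp_rot: [-0.707, 0.022, -0.022, 0.707]
contact_force: [-0.4, 0.2, -0.5]
opening: 0.468
```

```bash
python3 - <<'E'
from h import *
c,T,s=wrist("pics/w6.png"); print(s["eef_pos"],s["time"],s["opening"],s["contact_force"],s["wrist_torque"])
cv2.imwrite("pics/s6.png",read_camera("scene")["img"])
f=lambda n:cv2.imread(n)
k=lambda n:cv2.resize(f(n)[120:230,230:350],(400,300),interpolation=cv2.INTER_CUBIC)
cv2.imwrite("pics/cmp6.png",np.vstack([np.hstack([cv2.resize(f(n),(400,300)) for n in("pics/w5.png","pics/w6.png")]),np.hstack([k("pics/s5.png"),k("pics/s6.png")])]))
E
```

```text
[0.4879973  0.17127332 0.16052488] 9.5 0.4679693705867227 [-0.40635279  0.17190896 -0.54777981] [-0.03093885  0.01061799 -0.09783536]
```

View pics/cmp6.png

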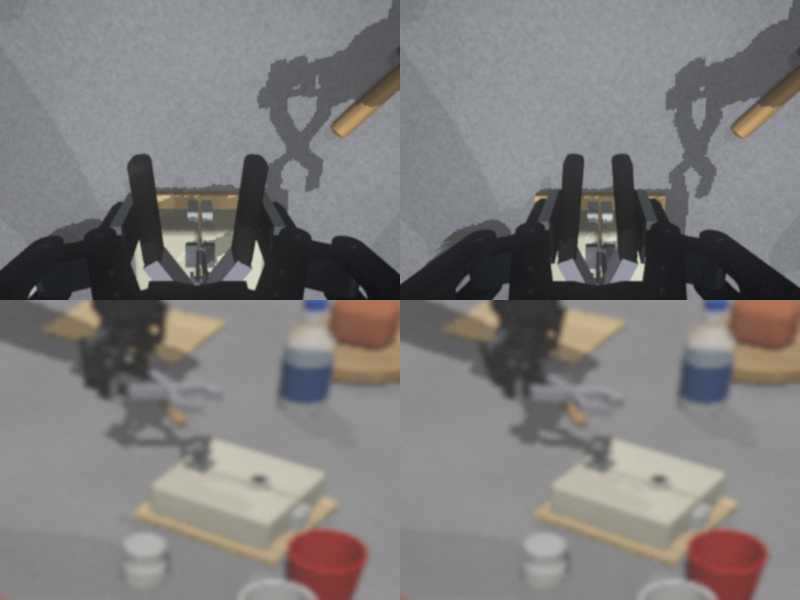

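Request:
send_rows(
  plan=[
    [[0,0,0],[0,0,0]],
    [[0,0,0],[0,0,0]],
    [[0,0,0],[0,0,0]],
    [[0,0,0],[0,0,0]],
    [[0,0,0],[0,0,0]],
  ],
  gripper=0.28,
)

```text
time: 10.1
eef_pos: [0.488, 0.1712, 0.1605]
tcp_rot: [-0.707, 0.022, -0.022, 0.707]
contact_force: [-0.7, -0.3, -1.5]
opening: 0.722
```

Request:
send_rows(
  plan=[
    [[0,0.05,0],[0,0,0]],
    [[0,0.08,0],[0,0,0]],
    [[0,0.1,0],[0,0,0]],
    [[0,0.1,0],[0,0,0]],
    [[0,0.1,0],[0,0,0]],
    [[0,0.08,0],[0,0,0]],
    [[0,0.065,0],[0,0,0]],
    [[0,0,0],[0,0,0]],
    [[0,0,0],[0,0,0]],
    [[0,0,0],[0,0,0]],
  ],
)

```text
time: 11.1
eef_pos: [0.4886, 0.1714, 0.0922]
tcp_rot: [-0.707, 0.021, -0.022, 0.707]
contact_force: [-1.1, -0.1, -0.9]
opening: 0.724
```

```bash
python3 - <<'E'
from h import *
c,T,s=wrist("pics/w7.png"); print(s["eef_pos"],s["time"],s["opening"],s["contact_force"],s["wrist_torque"])
sc=read_camera("scene")["img"];tp=read_camera("top")["img"];cv2.imwrite("pics/s7.png",sc)
S=np.array([.5895,.1662]);t=np.radians(-3.62);dx=np.array([np.cos(t),np.sin(t)]);dy=np.array([-dx[1],dx[0]])
go(np.append(S-.102*dx-.0015*dy,.091),dx)
k=lambda a:cv2.resize(a,(400,400),interpolation=cv2.INTER_CUBIC)
cv2.imwrite("pics/c7.png",np.hstack([k(sc[165:225,260:320]),k(tp[150:220,165:235])]))
E
```

```text
[0.48859465 0.17136133 0.09217369] 11.1 0.7243410778076662 [-1.08636333 -0.07640048 -0.94623634] [ 0.04933522 -0.0029767   0.04913347]
shift/0.12 [-0.007  0.01  -0.002] rot/2pi [-0.      0.0002  0.0002] world [-0.0008 -0.0002 -0.0011]
```

View pics/c7.png

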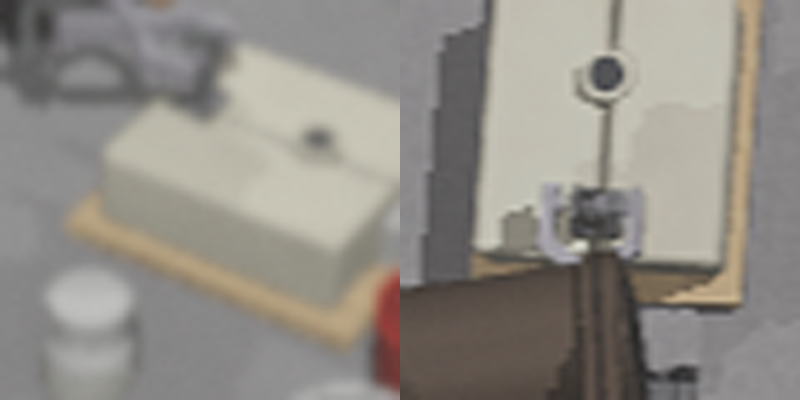

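```bash
python3 - <<'E'
from h import *
c=read_camera("top");T=c["world_from_camera"]
S=np.array([.5895,.1662]);t=np.radians(-3.62);dx=np.array([np.cos(t),np.sin(t)]);dy=np.array([-dx[1],dx[0]])
def px(x,y,z): 
    p=np.append(S+dx*x+dy*y,z); q=proj(c,T,p); return np.round((q-[165,150])*400/70,0)
print("tab front/back mid",px(-.009,0,.11),px(.009,0,.11),"spout",px(.075,0,.07),"tips expected x=-3",px(.007,.022,.106),px(.007,-.024,.106))
im=c["img"]; cv2.imwrite("pics/t8.png",cv2.resize(im[175:205,185:215],(600,600),interpolation=cv2.INTER_CUBIC))
print("0 ref",((proj(c,T,np.append(S,.106))-[185,175])*20).round(),((proj(c,T,np.append(S+.01*dx,.106))-[185,175])*20).round())
E
```

```text
tab front/back mid [183. 216.] [186. 182.] spout [205.  72.] tips expected x=-3 [144. 185.] [233. 190.]
0 ref [249. 201.] [254. 134.]
```

View pics/t8.png

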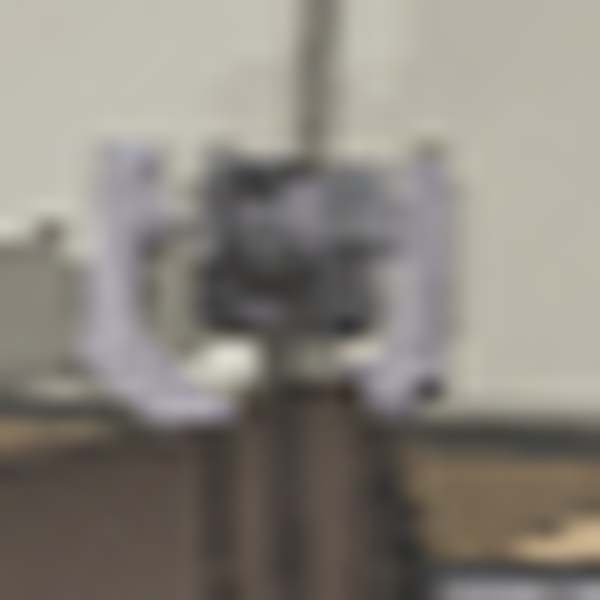

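Request:
send_rows(
  plan=[
    [[0,-0.008,0],[0,0,0]],
    [[0,0,0],[0,0,0]],
    [[0,0,0],[0,0,0]],
    [[0,0,0],[0,0,0]],
    [[0,0,0],[0,0,0]],
  ],
  gripper=0.42,
  grip_force=27,
)

```text
time: 11.8
eef_pos: [0.488, 0.1713, 0.0924]
tcp_rot: [0.707, -0.022, 0.022, -0.707]
contact_force: [-0.0, 0.3, -1.3]
opening: 0.588
```

Request:
send_rows(
  plan=[
    [[0,-0.008,0],[0,0,0]],
    [[0,0,0],[0,0,0]],
    [[0,0,0],[0,0,0]],
  ],
  gripper=0.47,
)

```text
time: 12.1
eef_pos: [0.488, 0.1713, 0.0934]
tcp_rot: [-0.707, 0.022, -0.022, 0.707]
contact_force: [0.3, 0.2, -1.1]
opening: 0.533
```

Request:
send_rows(
  plan=[
    [[0,0,0],[0,0,0]],
    [[0,0,0],[0,0,0]],
    [[0,0,0],[0,0,0]],
  ],
  gripper=0.5,
)

```text
time: 12.4
eef_pos: [0.4879, 0.1715, 0.0934]
tcp_rot: [-0.707, 0.022, -0.022, 0.707]
contact_force: [-0.9, 2.3, -1.6]
opening: 0.507
```

```bash
python3 - <<'E'
from h import *
for i in range(4):
    c=read_camera("top");s=get_state(); print(s["eef_pos"],s["time"],s["opening"],s["contact_force"],s["wrist_torque"])
im=c["img"]; cv2.imwrite("pics/t9.png",cv2.resize(im[175:205,185:215],(600,600),interpolation=cv2.INTER_CUBIC))
E
```

```text
[0.48787232 0.17150443 0.09339882] 12.45 0.503900151321029 [-1.851233    3.21170543 -1.57398416] [0.38666748 0.16651185 0.35809712]
[0.48787002 0.17148373 0.09340158] 12.5 0.5043692292164395 [-0.51428146  2.77658221 -1.38628057] [0.4115143  0.15595971 0.25302885]
[0.48786665 0.17147046 0.09338122] 12.55 0.5027780782951136 [-0.89739058  2.97406437 -1.19669138] [0.44020412 0.22025576 0.28242795]
[0.48787528 0.17142364 0.0933594 ] 12.6 0.5108730300549773 [-0.56421639  2.26349853 -1.13505889] [0.4374667  0.13393581 0.28294118]
```

Request:
send_rows(
  plan=[
    [[0,0,0.01],[0,0,0]],
    [[0,0,0],[0,0,0]],
    [[0,0,0],[0,0,0]],
  ],
)

```text
time: 12.9
eef_pos: [0.4883, 0.1722, 0.0934]
tcp_rot: [0.707, -0.022, 0.022, -0.707]
contact_force: [0.4, 0.3, -1.9]
opening: 0.507
```

Request:
send_rows(
  plan=[
    [[0,0,0],[0,0,0]],
    [[0,0,0],[0,0,0]],
    [[0,0,0],[0,0,0]],
  ],
  gripper=0.515,
)

```text
time: 13.2
eef_pos: [0.4881, 0.1724, 0.0934]
tcp_rot: [0.707, -0.022, 0.022, -0.707]
contact_force: [-0.2, 1.1, -0.5]
opening: 0.492
```

Request:
send_rows(
  plan=[
    [[0,0,0],[0,0,0]],
    [[0,0,0],[0,0,0]],
    [[0,0,0],[0,0,0]],
  ],
  gripper=0.53,
)

```text
time: 13.5
eef_pos: [0.488, 0.1726, 0.0934]
tcp_rot: [-0.707, 0.022, -0.022, 0.707]
contact_force: [-0.3, 2.2, -1.1]
opening: 0.476
```

```bash
cat > st.py <<'E'
from h import *
for i in range(3):
    c=read_camera("top");s=get_state(); print(s["eef_pos"].round(4),s["time"],s["opening"].round(4),s["contact_force"].round(2),s["wrist_torque"].round(2))
E
python3 st.py
```

```text
Traceback (most recent call last):
  File "st.py", line 3, in <module>
    c=read_camera("top");s=get_state(); print(s["eef_pos"].round(4),s["time"],s["opening"].round(4),s["contact_force"].round(2),s["wrist_torque"].round(2))
                                                                              ^^^^^^^^^^^^^^^^^^
AttributeError: 'float' object has no attribute 'round'
```

Request:
send_rows(
  plan=[
    [[0,0,0.006],[0,0,0]],
    [[0,0,0],[0,0,0]],
    [[0,0,0],[0,0,0]],
  ],
  gripper=0.545,
)

```text
time: 13.85
eef_pos: [0.488, 0.1731, 0.0933]
tcp_rot: [0.707, -0.022, 0.022, -0.707]
contact_force: [-1.5, 0.4, -1.0]
opening: 0.463
```

Request:
send_rows(
  plan=[
    [[0,0,0],[0,0,0]],
    [[0,0,0],[0,0,0]],
    [[0,0,0],[0,0,0]],
  ],
  gripper=0.56,
)

```text
time: 14.15
eef_pos: [0.4878, 0.1731, 0.0932]
tcp_rot: [0.707, -0.022, 0.022, -0.707]
contact_force: [-1.8, 0.3, -0.5]
opening: 0.449
```

```bash
sed -i 's/s\["opening"\].round(4)/round(s["opening"],4)/' st.py; python3 st.py
```

```text
[0.4878 0.1731 0.0932] 14.2 0.4488 [-2.07  0.97 -0.69] [0.17 0.27 0.12]
[0.4878 0.1731 0.0932] 14.25 0.4402 [-1.85  1.01 -1.92] [0.15 0.33 0.13]
[0.4878 0.1732 0.0932] 14.3 0.448 [-2.35  0.91 -0.58] [0.15 0.3  0.08]
```

Request:
send_rows(
  plan=[
    [[0,0,0],[0,0,0]],
    [[0,0,0],[0,0,0]],
    [[0,0,0],[0,0,0]],
  ],
  gripper=0.575,
)

```text
time: 14.6
eef_pos: [0.4878, 0.1731, 0.0932]
tcp_rot: [0.707, -0.022, 0.021, -0.707]
contact_force: [-3.3, 1.6, -1.1]
opening: 0.447
```

```bash
python3 st.py
```

```text
[0.4878 0.1731 0.0932] 14.65 0.4443 [-2.19  0.88 -1.07] [0.17 0.47 0.06]
[0.4878 0.1731 0.0932] 14.7 0.444 [-2.92  0.57 -0.18] [0.13 0.46 0.04]
[0.4878 0.1732 0.0932] 14.75 0.446 [-3.31  1.73 -0.86] [0.15 0.45 0.11]
```

Request:
send_rows(
  plan=[
    [[0,0,0],[0,0,0]],
    [[0,0,0],[0,0,0]],
    [[0,0,0],[0,0,0]],
  ],
  gripper=0.59,
)

```text
time: 15.05
eef_pos: [0.4878, 0.1732, 0.0932]
tcp_rot: [0.707, -0.022, 0.021, -0.707]
contact_force: [-3.5, 0.5, -0.9]
opening: 0.446
```

```bash
python3 st.py
```

```text
[0.4878 0.1732 0.0932] 15.1 0.4413 [-3.08  0.94 -0.93] [0.11 0.58 0.05]
[0.4878 0.1732 0.0933] 15.15 0.4442 [-3.63  1.78 -1.05] [0.17 0.58 0.1 ]
[0.4878 0.1732 0.0933] 15.2 0.4418 [-4.42  1.44 -0.73] [0.14 0.56 0.1 ]
```

Request:
send_rows(
  plan=[
    [[0,0,0],[0,0,0]],
    [[0,0,0],[0,0,0]],
    [[0,0,0],[0,0,0]],
  ],
  gripper=0.575,
  grip_force=29,
)

```text
time: 15.5
eef_pos: [0.4878, 0.1731, 0.0932]
tcp_rot: [0.707, -0.022, 0.021, -0.707]
contact_force: [-3.7, 1.5, -0.3]
opening: 0.44
```

```bash
python3 st.py
```

```text
[0.4878 0.1732 0.0932] 15.55 0.4364 [-5.06  0.75 -1.17] [0.16 0.75 0.08]
[0.4878 0.1732 0.0932] 15.6 0.4365 [-4.59  1.73 -0.28] [0.16 0.74 0.1 ]
[0.4878 0.1732 0.0932] 15.65 0.4371 [-4.06  1.01 -1.16] [0.22 0.85 0.08]
```

Request:
send_rows(
  plan=[
    [[-0.005,0,0],[0,0,0]],
    [[0,0,0],[0,0,0]],
    [[0,0,0],[0,0,0]],
  ],
  gripper=0.58,
  grip_force=30.5,
)

```text
time: 15.95
eef_pos: [0.4891, 0.173, 0.0942]
tcp_rot: [-0.707, 0.021, -0.023, 0.707]
contact_force: [1.3, -1.0, -0.9]
opening: 0.428
```

```bash
python3 st.py
```

```text
[0.489  0.173  0.0942] 16.0 0.4277 [ 0.47 -0.34 -1.78] [-0.17 -0.05 -0.1 ]
[0.489  0.173  0.0942] 16.05 0.42 [ 1.4  -0.89 -1.07] [-0.15 -0.13 -0.16]
[0.4889 0.173  0.0941] 16.1 0.4251 [ 1.49 -0.71 -0.95] [-0.16 -0.15 -0.07]
```

Request:
send_rows(
  plan=[
    [[0,0,0],[0,0,0]],
    [[0,0,0],[0,0,0]],
    [[0,0,0],[0,0,0]],
  ],
  gripper=0.5,
  grip_force=27,
)

```text
time: 16.4
eef_pos: [0.4875, 0.1733, 0.0934]
tcp_rot: [-0.707, 0.022, -0.022, 0.707]
contact_force: [0.1, -0.3, -1.4]
opening: 0.503
```

Request:
send_rows(
  plan=[
    [[0,0,0],[0,0,0]],
    [[0,0,0],[0,0,0]],
    [[0,0,0],[0,0,0]],
    [[0,0,0],[0,0,0]],
  ],
  gripper=0.575,
)

```text
time: 16.8
eef_pos: [0.4873, 0.1731, 0.0933]
tcp_rot: [0.707, -0.022, 0.022, -0.707]
contact_force: [-0.5, -1.5, -1.1]
opening: 0.43
```

```bash
python3 st.py
```

```text
[0.4873 0.1731 0.0933] 16.85 0.4289 [-1.33 -1.79 -0.83] [-0.24  0.16 -0.18]
[0.4874 0.1731 0.0933] 16.9 0.4297 [-0.11 -1.49 -0.6 ] [-0.28  0.12 -0.19]
[0.4874 0.1731 0.0933] 16.95 0.4332 [-1.12 -0.99 -0.91] [-0.29  0.22 -0.19]
```

Request:
send_rows(
  plan=[
    [[0,0,0],[0,0,0]],
    [[0,0,0],[0,0,0]],
    [[0,0,0],[0,0,0]],
    [[0,0,0],[0,0,0]],
    [[0,0,0],[0,0,0]],
  ],
  gripper=0.28,
  grip_force=30,
)

```text
time: 17.45
eef_pos: [0.4875, 0.1733, 0.0934]
tcp_rot: [-0.707, 0.022, -0.022, 0.707]
contact_force: [0.5, -0.0, -1.1]
opening: 0.717
```

Request:
send_rows(
  plan=[
    [[0,-0.04,0],[0,0,0]],
    [[0,-0.06,0],[0,0,0]],
    [[0,-0.1,0],[0,0,0]],
    [[0,-0.15,0],[0,0,0]],
    [[0,-0.2,0],[0,0,0]],
    [[0,-0.2,0],[0,0,0]],
    [[0,-0.18,0],[0,0,0]],
    [[0,-0.1,0],[0,0,0]],
    [[0,-0.06,0],[0,0,0]],
    [[0,0,0],[0,0,0]],
  ],
)

```text
time: 18.45
eef_pos: [0.4879, 0.1733, 0.2253]
tcp_rot: [-0.707, 0.021, -0.022, 0.707]
contact_force: [0.0, 0.2, -1.1]
opening: 0.717
```

Request:
send_rows(
  plan=[
    [[0.06,0,0],[0,0,0]],
    [[0.12,0,-0.01],[0,0,0]],
    [[0.17,0,-0.01],[0,0,0]],
    [[0.17,0,-0.01],[0,0,0]],
    [[0.15,0,0],[0,0,0]],
    [[0.1,0,0],[0,0,0]],
    [[0.05,0,0],[0,0,0]],
    [[0,0,0],[0,0,0]],
    [[0,0,0],[0,0,0]],
  ],
)

```text
time: 19.35
eef_pos: [0.5851, 0.1636, 0.2237]
tcp_rot: [0.707, -0.022, 0.021, -0.707]
contact_force: [-0.6, 0.7, -0.9]
opening: 0.721
```

```bash
python3 - <<'E'
from h import *
c,T,s=wrist("pics/w9.png"); print(s["eef_pos"],s["time"],s["opening"],s["contact_force"]); np.savez("w9.npz",T=T,fx=c["fx"],fy=c["fy"],cx=c["cx"],cy=c["cy"])
S=np.array([.5895,.1662,.11]);q=proj(c,T,S);print("stud px",q)
u,v=int(q[0])-35,int(q[1])-30
a=cv2.resize(c["img"][v:v+60,u:u+70],(400,343),interpolation=cv2.INTER_CUBIC)
cv2.imwrite("pics/c9.png",np.hstack([a,cv2.resize(c["img"],(400,343))]));print(u,v)
E
```

```text
[0.58507559 0.16361697 0.22373443] 19.35 0.720760068174262 [-0.58829827  0.65908081 -0.89108379]
stud px [257.80299766 200.61163572]
222 170
```

View pics/c9.png

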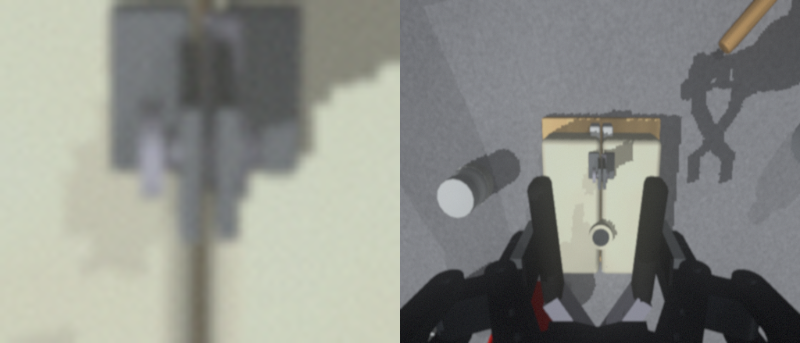

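Request:
send_rows(
  plan=[
    [[0,0,0],[0,0.012,0]],
    [[0,0,0],[0,0.012,0]],
    [[0,0,0],[0,0.012,0]],
    [[0,0,0],[0,0.0121,0]],
    [[0.024,0,-0.12],[0,0,0]],
    [[0.05,0,-0.25],[0,0,0]],
    [[0.061,0,-0.3],[0,0,0]],
    [[0.061,0,-0.3],[0,0,0]],
    [[0.061,0,-0.3],[0,0,0]],
    [[0.061,0,-0.3],[0,0,0]],
  ],
)

```text
time: 20.4
eef_pos: [0.553, -0.028, 0.2244]
tcp_rot: [0.696, -0.127, 0.127, -0.695]
contact_force: [1.0, 0.5, -0.7]
opening: 0.72
```

Request:
send_rows(
  plan=[
    [[0.061,0,-0.3],[0,0,0]],
    [[0.061,0,-0.3],[0,0,0]],
    [[0.056,0,-0.28],[0,0,0]],
    [[0.033,0,-0.163],[0,0,0]],
    [[0,0,0],[0,0,0]],
    [[0,0,0],[0,0,0]],
    [[0,0,0],[0,0,0]],
  ],
)

```text
time: 21.1
eef_pos: [0.533, -0.1514, 0.2242]
tcp_rot: [-0.695, 0.128, -0.127, 0.696]
contact_force: [-0.6, -0.4, -1.3]
opening: 0.719
```

```bash
python3 - <<'E'
from h import *
s=get_state(); print(s["eef_pos"],s["time"],s["tcp_rot"])
t=np.radians(-20.6)
go(np.array([.5350,-.1525,.041]),np.array([np.cos(t),np.sin(t)]))
E
```

```text
[ 0.53295101 -0.1514247   0.22423152] 21.1 [-0.69542661  0.12755157 -0.12745886  0.69560525]
shift/0.12 [ 0.019  1.527 -0.003] rot/2pi [-0.     -0.0005 -0.    ] world [ 0.002  -0.0011 -0.1832]
```

Request:
send_rows(
  plan=[
    [[0.019,0.1,-0.003],[0,0,0]],
    [[0,0.2,0],[0,0,0]],
    [[0,0.25,0],[0,0,0]],
    [[0,0.25,0],[0,0,0]],
    [[0,0.25,0],[0,0,0]],
    [[0,0.2,0],[0,0,0]],
    [[0,0.12,0],[0,0,0]],
    [[0,0.08,0],[0,0,0]],
    [[0,0.04,0],[0,0,0]],
    [[0,0,0],[0,0,0]],
    [[0,0,0],[0,0,0]],
  ],
)

```text
time: 22.2
eef_pos: [0.5361, -0.1536, 0.0465]
tcp_rot: [0.696, -0.127, 0.129, -0.695]
contact_force: [-0.8, 0.1, -1.3]
opening: 0.721
```

Request:
send_rows(
  plan=[
    [[0,0.012,0],[0,0,0]],
    [[0,0.012,0],[0,0,0]],
    [[0,0,0],[0,0,0]],
    [[0,0,0],[0,0,0]],
  ],
)

```text
time: 22.6
eef_pos: [0.5353, -0.1533, 0.0427]
tcp_rot: [0.695, -0.128, 0.128, -0.695]
contact_force: [0.6, -0.8, -1.7]
opening: 0.723
```

```bash
python3 st.py
```

```text
[ 0.5353 -0.1532  0.0426] 22.65 0.7205 [ 0.03  0.06 -1.55] [ 0.01  0.05 -0.01]
[ 0.5353 -0.1533  0.0426] 22.7 0.72 [ 1.54  0.01 -1.35] [ 0.03  0.05 -0.  ]
[ 0.5353 -0.1532  0.0426] 22.75 0.7164 [-0.02  0.46 -1.72] [-0.04  0.04  0.03]
```

Lower gently until contact (force z rising from about -1.5).

Request:
send_rows(
  plan=[
    [[0,0.012,0],[0,0,0]],
    [[0,0,0],[0,0,0]],
    [[0,0,0],[0,0,0]],
  ],
)

```text
time: 23.05
eef_pos: [0.5354, -0.1533, 0.0412]
tcp_rot: [0.695, -0.128, 0.128, -0.695]
contact_force: [-0.5, 0.2, 0.1]
opening: 0.724
```

Request:
send_rows(
  plan=[
    [[0,0.01,0],[0,0,0]],
    [[0,0,0],[0,0,0]],
    [[0,0,0],[0,0,0]],
  ],
)

```text
time: 23.35
eef_pos: [0.5353, -0.1533, 0.0401]
tcp_rot: [0.695, -0.128, 0.128, -0.695]
contact_force: [-0.3, 0.5, 1.4]
opening: 0.719
```

```bash
python3 st.py
```

```text
[ 0.5353 -0.1533  0.0401] 23.4 0.7187 [-2.09  0.55  2.34] [ 0.01  0.17 -0.01]
[ 0.5353 -0.1532  0.0401] 23.45 0.721 [-1.7   0.14  2.42] [ 0.04  0.16 -0.01]
[ 0.5353 -0.1533  0.04  ] 23.5 0.722 [-2.23  0.32  1.85] [ 0.02  0.13 -0.02]
```

Request:
send_rows(
  plan=[
    [[0,0,0],[0,0,0]],
    [[0,0,0],[0,0,0]],
    [[0,0,0],[0,0,0]],
    [[0,0,0],[0,0,0]],
  ],
  gripper=0.22,
)

```text
time: 23.9
eef_pos: [0.5354, -0.1533, 0.0399]
tcp_rot: [0.695, -0.128, 0.128, -0.695]
contact_force: [1.1, -0.8, 0.0]
opening: 0.78
```

Request:
send_rows(
  plan=[
    [[0,0,0],[0,0,0]],
    [[0,0,0],[0,0,0]],
    [[0,0,0],[0,0,0]],
    [[0,0,0],[0,0,0]],
    [[0,0,0],[0,0,0]],
    [[0,0,0],[0,0,0]],
  ],
  gripper=0,
)

```text
time: 24.5
eef_pos: [0.5352, -0.1532, 0.0399]
tcp_rot: [-0.695, 0.128, -0.128, 0.695]
contact_force: [-0.2, -0.4, -0.4]
opening: 1.002
```

Request:
send_rows(
  plan=[
    [[0,-0.05,0],[0,0,0]],
    [[0,-0.1,0],[0,0,0]],
    [[0,-0.2,0],[0,0,0]],
    [[0,-0.3,0],[0,0,0]],
    [[0,-0.3,0],[0,0,0]],
    [[0,-0.3,0],[0,0,0]],
    [[0,-0.3,0],[0,0,0]],
    [[0,-0.16,0],[0,0,0]],
    [[0,0,0],[0,0,0]],
    [[0,0,0],[0,0,0]],
  ],
)

```text
time: 25.5
eef_pos: [0.5351, -0.1531, 0.2454]
tcp_rot: [0.696, -0.128, 0.128, -0.695]
contact_force: [0.2, 1.1, -0.6]
opening: 1.0
```

```bash
python3 - <<'E'
from h import *
c,T,s=wrist("pics/w10.png"); print(s["eef_pos"],s["time"],s["contact_force"])
a=cv2.imread("pics/w1.png")[120:290,190:320]; b=c["img"][120:290,190:320]
cv2.imwrite("pics/c10.png",np.hstack([cv2.resize(a,None,fx=3,fy=3),cv2.resize(b,None,fx=3,fy=3)]))
k=lambda im:(cv2.cvtColor(im,cv2.COLOR_BGR2HSV))
def feats(im):
    g=im.max(2); hsv=k(im)
    m=(g[:80]<50); ys,xs=np.nonzero(m)
    steel=(hsv[...,1]<45)&(g>150); sy,sx=np.nonzero(steel)
    return np.round([xs.mean(),ys.mean(),xs.min(),xs.max(),ys.min(),sx.mean(),sy.mean(),len(xs),len(sx)],1)
print(feats(a),feats(b))
E
```

```text
[ 0.53507338 -0.15311707  0.24542188] 25.5 [ 0.15491024  1.07731314 -0.63205612]
[  66.8   44.9   25.    98.    18.    62.   111.7  323.  1195. ] [  65.8   43.1   28.   100.    17.    63.3  110.9  295.  1204. ]
```

```bash
python3 -c "
from plant import *
s=get_state();print(s['time'],s['opening'],abs(s['dq']).max());print(sign_off())"
```

```text
25.55 1.0003767940819717 0.021207965018977554
the job is handed in; nothing more can be done
None
```

I closed the press stud with the middle-sized pliers, laid them back on their wooden rest, and handed the job in at 25.6 s of the 67 s allowed. `sign_off` gives no verdict, so what follows is from my own checks.

**The click:** The handles stalled at 27 N grip and gave way at 30.5 N, as the sideways and wrist forces fell away. When I opened and squeezed again, the handles passed the point where they had stalled at 27 N. After lifting off, a wrist picture showed the hinged tab moved in by about 3.5 mm at its top, which matches fully home.

**Limits:** I squeezed only to a set opening, just short of where I reckoned the home stop. I could not measure the force between jaws and stud directly, so that it stayed below 20 N is an estimate.

**The return:** I lowered the pliers until I felt a light contact, about 3 N, then opened the fingers fully and backed off 0.2 m. A numerical comparison of the wrist images before picking up and after laying back puts the steel nose and handles within about 2 pixels, roughly 2 mm, of where they started.

**What I could not check:**
- I had used all 12 pictures, so the final placing was checked by numbers, not by eye.
- I did not look at the tab again after the return.
- I did not measure the bystanders; the arm passed over the latex jar with clearance and I felt no contact.

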